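# Close a glue pressure pot, tightening its wing nuts in cross order

## Robot

A 6-joint arm with a two-finger parallel gripper is mounted at the origin on the work surface. World frame = base frame: x ahead of the robot, y to its left, z up, the work surface at z = 0. Lengths are in m, angles in rad, forces in N, time in s.
With the tool pointing down it reaches from about 0.3 to 0.775 m from the base axis. Payload 14.6 kg.
Tool frame: the origin (TCP) lies at the very end of the fingers, on their centre line; the grasp point (between the pads) lies 19 mm behind it; z points along the fingers, y is the line along which they close (so a half turn about z gives the same grasp; the last joint's range is limited). The gripper opens to 94 mm and grips with 3 to 60 N. Pads are 16 mm wide; open, the fingers measure 119 mm over their backs; the gripper's body (75 mm by 177 mm) begins 78 mm behind the grasp point.
Start: joints at [1.279, 0.3, 1.521, -0, 1.321, -0.067], TCP at [0.123, 0.536, 0.205] pointing down, gripper open.
Joint ranges: [-3.03, 3.03], [-0.79, 2.21], [0.23, 2.52], [-1.04, 4.18], [0, 3.07], [-2.55, 2.55]. Speed limits (rad/s): [2.22, 2.22, 2.57, 3.14, 3.14, 3.14].

## Interface

Orientations are given as [roll, pitch, yaw] about the fixed x, y, z axes, in that order (R = Rz(yaw) Ry(pitch) Rx(roll)).
In Python, from station import ctrl gives the robot as it stands.
- The arm moves only by the tool move_arm, never from a script. Its argument "increments" is a list of rows, each a list of 7 numbers: the opening, from 0 (shut) to 1 (fully open), then the shift along the tool's x, y, z in units of 50 mm (1.0 is 50 mm), then the turn, a rotation vector about the tool's x, y, z in rad. In form: [[claw, tx, ty, tz, rx, ry, rz], ...]. A call has 1 to 20 rows; each row shifts and turns the commanded pose from where the row before left it, along the tool's axes as they then stand; what a row does not reach is not made up. A row lasts 1/10 s, in which the tool goes at most 50 mm and 8.59 degrees, less where a joint would pass 70% of its speed; a pose out of reach is approached as far as the arm can. A call is refused whole if a number of a shift passes 1 or a number of a turn 0.15, either way. A call with a gripper value outside its range is refused whole. The fingers move at their own pace and stop on an object; "force" is the grip in N (left out, the last holds). Time passes only in rows, so rows that do not move let the fingers close. It gives the time, the measured TCP pose, the force, the opening and the grip force at its end, in the units of the state.
- ctrl.get_obs(): the state, without advancing time (a new reading comes with each control period).
- ctrl.camera(name): name is "scene" or "side" or "wrist"; returns a dict with "color" (384x512x3 uint8, blue, green, red), "K" (3x3 intrinsics, pixels), "distortion" ([k1, k2, p1, p2, k3] as OpenCV has them; the pictures are not rectified), "pose" (4x4, takes a point from camera to world coordinates); the wrist camera has in their place "tool_from_camera" (4x4, takes a point from camera to tool coordinates, whose origin is the TCP and whose axes are the flange's). Camera axes: x right, y down, z forward; pixel columns grow to the right and rows downward; lengths in m; the calibration is good to about 2 mm. A picture is of the moment at which its call begins: read the wrist's pose just before it. There is no depth.
- ctrl.hand_in(): hands the job in; it is judged then, once.
Trained networks look in a picture, given as the dict that the camera call returned (one of the last four; its "shot" number tells which), for a name from the list of things; names that differ only in an ending like _2 or _b are one class to them, and where a whole thing is asked for, a point or a joint stands for the part that bears it (a point fixed in the world has none). Each returns a list of dicts, best first, with "conf" (0 to 1); they miss things now and then, are a little off and sometimes report something else, mostly with a low value. They report only what shows in the picture. A call takes as long as a camera call.
- ctrl.cut_out(name, picture): "mask" (384x512 bool, what is visible of it) and "centre" ([row, column] in pixels, amid what is visible of it).
The state is a dict: "time_s": time; "qpos": joint angles; "joint_vel": joint speeds; "tau": joint torques, N m; "ee_pos": TCP position; "eef_rot": TCP orientation; "force": force on the tool from outside, world axes, zero at the start; "moment": the same for the moment, N m; "grip_width": finger opening in m; "grip_force": force on a finger pad.
Only numpy, scipy, OpenCV 4.12 (cv2) and the standard library are available. Lean on these libraries where they do the work, as an engineer would, in place of code of your own. Each camera call takes 0.05 s, during which the arm holds its last target. There are 200 camera calls.

## Task

The lid is back on the red glue pressure pot and three of its wing nuts are about half tightened, but the fourth swing bolt still hangs out. Swing it up into its slot in the lid and let go of it, then take its nut by the wings and turn it down about halfway like the others. Finally tighten all four fully home crosswise (each nut followed by the one opposite) so the gasket is drawn down evenly, let go, and leave the things around the pot undisturbed.

Things in the scene. Friction and masses are not known exactly. Their poses are not given: they have to be found in the camera images.
- pot: Red pressure pot, 140 mm across, bolted to the bench (fixed); round 166 mm aluminium lid on a black gasket. Origin: centre of its foot on the bench, z up. Four swing bolts round the rim: a on the pot's +x side, b +y, c -x, d -y; a is opposite c, b opposite d. Lid: four fork lugs 31 mm wide, 72 to 104 mm from the axis, tops at 168 mm; gauge and fittings within 40 mm of the axis, up to 225 mm high
- bolt_a (a joint): Swing of bolt a (10 mm stem), rad: 0 = upright in the slot of its lid lug (hard stop), 1.57 = level, pointing straight out from the pot, 1.75 = other stop. Level pivot pin 90 mm from the pot's axis, 128 mm above the bench. Stiff: stays where it is left, needs about 4 N at the nut. Left hanging out at the start (1.3 to 1.65).
- nut_a (a joint): Turn of the brass wing nut on bolt a, rad: grows as it is tightened (clockwise from above); 0 = slack, 2.5 = fully home, a solid stop. At 0 the blade of the wing points to the pot's axis. Starts slack, 0 to 0.2. Stiff: takes 0.12 to 0.2 N m, stays where it is left. Turned home, it comes down 1.6 mm.
- wing_a (a point): Middle of the wing of nut a: flat brass blade with rounded ends, 60 mm long (x), 9 mm thick (y), 26 mm high (z, along the bolt, away from its pivot). The point is on the bolt's axis, 66 mm from the pivot pin when slack; below the blade is a 22 mm round hub. With the bolt upright the point is 26 mm above the lug's top.
- bolt_b (a joint): Swing of bolt b (10 mm stem), rad: 0 = upright in the slot of its lid lug (hard stop), 1.57 = level, pointing straight out from the pot, 1.75 = other stop. Level pivot pin 90 mm from the pot's axis, 128 mm above the bench. Stiff: stays where it is left, needs about 4 N at the nut. Upright at the start.
- nut_b (a joint): Turn of the brass wing nut on bolt b, rad: grows as it is tightened (clockwise from above); 0 = slack, 2.5 = fully home, a solid stop. At 0 the blade of the wing points to the pot's axis. Starts about halfway, 1.05 to 1.45. Stiff: takes 0.12 to 0.2 N m, stays where it is left. Turned home, it comes down 1.6 mm.
- wing_b (a point): Middle of the wing of nut b: flat brass blade with rounded ends, 60 mm long (x), 9 mm thick (y), 26 mm high (z, along the bolt, away from its pivot). The point is on the bolt's axis, 66 mm from the pivot pin when slack; below the blade is a 22 mm round hub. With the bolt upright the point is 26 mm above the lug's top.
- bolt_c (a joint): Swing of bolt c (10 mm stem), rad: 0 = upright in the slot of its lid lug (hard stop), 1.57 = level, pointing straight out from the pot, 1.75 = other stop. Level pivot pin 90 mm from the pot's axis, 128 mm above the bench. Stiff: stays where it is left, needs about 4 N at the nut. Upright at the start.
- nut_c (a joint): Turn of the brass wing nut on bolt c, rad: grows as it is tightened (clockwise from above); 0 = slack, 2.5 = fully home, a solid stop. At 0 the blade of the wing points to the pot's axis. Starts about halfway, 1.05 to 1.45. Stiff: takes 0.12 to 0.2 N m, stays where it is left. Turned home, it comes down 1.6 mm.
- wing_c (a point): Middle of the wing of nut c: flat brass blade with rounded ends, 60 mm long (x), 9 mm thick (y), 26 mm high (z, along the bolt, away from its pivot). The point is on the bolt's axis, 66 mm from the pivot pin when slack; below the blade is a 22 mm round hub. With the bolt upright the point is 26 mm above the lug's top.
- bolt_d (a joint): Swing of bolt d (10 mm stem), rad: 0 = upright in the slot of its lid lug (hard stop), 1.57 = level, pointing straight out from the pot, 1.75 = other stop. Level pivot pin 90 mm from the pot's axis, 128 mm above the bench. Stiff: stays where it is left, needs about 4 N at the nut. Upright at the start.
- nut_d (a joint): Turn of the brass wing nut on bolt d, rad: grows as it is tightened (clockwise from above); 0 = slack, 2.5 = fully home, a solid stop. At 0 the blade of the wing points to the pot's axis. Starts about halfway, 1.05 to 1.45. Stiff: takes 0.12 to 0.2 N m, stays where it is left. Turned home, it comes down 1.6 mm.
- wing_d (a point): Middle of the wing of nut d: flat brass blade with rounded ends, 60 mm long (x), 9 mm thick (y), 26 mm high (z, along the bolt, away from its pivot). The point is on the bolt's axis, 66 mm from the pivot pin when slack; below the blade is a 22 mm round hub. With the bolt upright the point is 26 mm above the lug's top.
- glue_1: White glue bottle with red cap, 56 mm diameter, 150 mm high, loose; origin centre of its underside. A bystander
- glue_2: The other white glue bottle, same size, loose. A bystander
- cross: Single wooden cross lying by the pot, 110 x 72 x 12 mm, loose; origin at its underside. A bystander
- cross_stack: Pile of five wooden crosses, 110 x 72 x 60 mm, loose, moves as one; origin at its underside. A bystander
- slices: Pile of four round wood slices, 92 mm diameter, 56 mm high, loose, moves as one; origin centre of its underside. A bystander
- tub: Clear plastic tub, 150 x 110 x 55 mm, empty, loose; origin centre of its underside. A bystander
- spanner: Steel spanner, 160 mm long, lying by the pot, loose. A bystander

How it is judged:
By the outcome, as a careful person would: the job done as asked, in the order asked, and still so for the second after the job is handed in, with the robot touching nothing.
It also fails if it takes over 72 s, if anything falls off the work surface, if the arm or the gripper's body presses on something with over 40 N, if the wrist force passes 120 N, or if a joint passes its speed limit or range.

## Working session

There is one attempt and no reset: what is moved stays moved. The work goes in short steps, Python scripts to look and compute and a tool call to move; the robot and the scene stay as the last step left them, time stands still between calls to the robot, and variables do not carry over. Pictures are saved under pics/ and viewed, at most 10 in all, crops included, and the job is handed in when it is done.

Besides the shell and the picture viewer there is one more tool, called after "Request:" by a JSON object that holds its "method" and its "body". move_arm: Moves the arm, as the interface text tells. Its arguments: {"type":"object","properties":{"increments":{"type":"array","items":{"type":"array","items":{"type":"number"}}},"force":{"type":"number"}},"required":["increments"]}

```bash
mkdir -p pics; ls; python3 - <<'E'
from station import ctrl
import cv2,numpy as np
o=ctrl.get_obs();print(o)
for n in("scene","side"):
    p=ctrl.camera(n);cv2.imwrite(f"pics/{n}.png",p["color"]);print(n,p["K"].tolist(),p["distortion"],np.round(p["pose"],4).tolist())
    for t in("pot","wing_a"):
        for r in ctrl.cut_out(t,p): print(t,round(r["conf"],2),r["centre"],r["mask"].sum())
E
```

```text
pics
{'time_s': 0.0, 'qpos': array([ 1.27940897e+00,  3.00465926e-01,  1.52158438e+00,  7.19999669e-06,
        1.32067903e+00, -6.65940808e-02]), 'joint_vel': array([-2.23376993e-03,  9.89660604e-04,  5.14642612e-05, -1.58384960e-03,
        8.30401735e-04, -3.95070480e-04]), 'tau': array([ 5.07059904e-04, -5.31808734e+01, -3.52734411e+01,  7.08668190e-02,
        2.44415668e-02, -1.11486959e-04]), 'ee_pos': array([0.12252103, 0.53591427, 0.20488777]), 'eef_rot': array([-3.14045895e+00, -8.25989314e-05,  2.91679754e+00]), 'force': array([-0.11664378,  0.39072748,  0.20846949]), 'moment': array([-0.03788838,  0.01766634,  0.00364068]), 'grip_force': 0.0, 'grip_width': 0.09386066193058926}
scene [[397.5224120425656, 0.0, 252.67351757457433], [0.0, 397.5224120425656, 192.74290302735966], [0.0, 0.0, 1.0]] [0.02154331 0.         0.         0.         0.        ] [[0.1647, 0.5791, -0.7984, 1.4905], [0.9863, -0.0972, 0.1329, -0.1359], [-0.0006, -0.8094, -0.5872, 0.7727], [0.0, 0.0, 0.0, 1.0]]
pot 0.64 [201.0, 222.7] 5163
pot 0.18 [189.2, 166.5] 157
wing_a 0.73 [194.3, 214.2] 270
wing_a 0.69 [181.3, 253.4] 111
wing_a 0.51 [158.3, 229.9] 218
wing_a 0.43 [188.5, 168.4] 185
side [[357.09236502244806, 0.0, 258.92642646867466], [0.0, 357.09236502244806, 192.18956063570118], [0.0, 0.0, 1.0]] [0.01360512 0.         0.         0.         0.        ] [[-0.9915, -0.0967, 0.0866, 0.5233], [-0.1296, 0.7007, -0.7016, 0.6375], [0.0072, -0.7069, -0.7073, 0.7729], [0.0, 0.0, 0.0, 1.0]]
pot 0.63 [182.7, 258.0] 5014
wing_a 0.78 [179.4, 244.4] 267
wing_a 0.59 [146.6, 230.4] 116
wing_a 0.49 [169.5, 293.8] 107
wing_a 0.46 [139.7, 285.7] 34
```

```bash
python3 - <<'E'
import cv2,numpy as np
a=cv2.imread("pics/scene.png")[90:310,90:370];b=cv2.imread("pics/side.png")[70:290,130:410]
cv2.imwrite("pics/v1.png",cv2.resize(a,None,fx=2.7,fy=2.7,interpolation=2));cv2.imwrite("pics/v2.png",cv2.resize(b,None,fx=2.7,fy=2.7,interpolation=2))
E
```

```text
(no output)
```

View pics/v1.png

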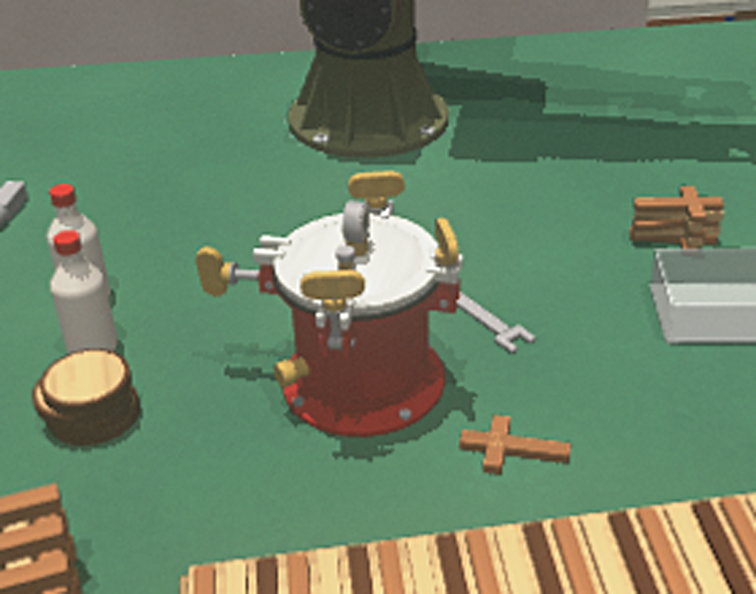

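View pics/v2.png

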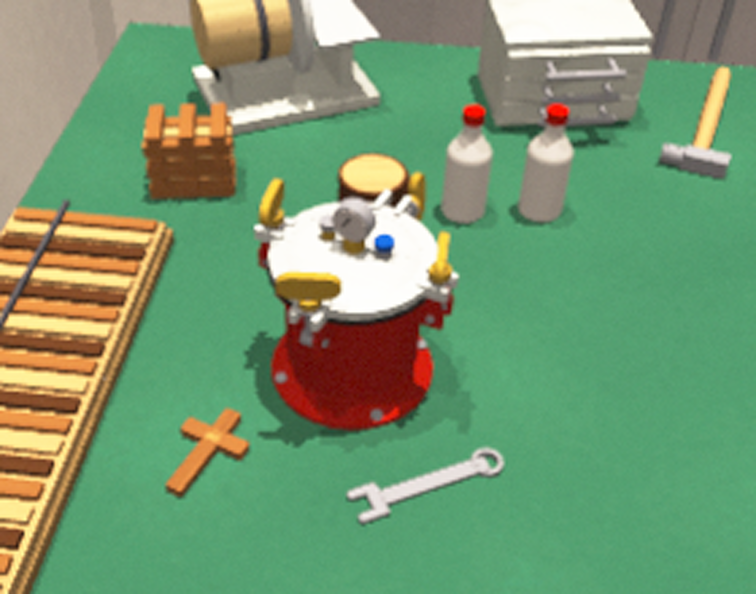

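The scene view, which looks back towards the robot, shows the pot in the middle. One wing hangs out on the left at about (168,188) full-frame, which is bolt a, on world −y. The upright wings are b (front, 214,194), c (right, 253,181) and d (back, 230,158). The side view agrees: c is in front (244,179), d right (294,170), b left (230,147), and a is partly hidden at (286,140).

```bash
cat > h.py <<'E'
import numpy as np,cv2
from scipy.spatial.transform import Rotation as R
def proj(P,K,D,T):
    Ti=np.linalg.inv(T);return cv2.projectPoints(np.atleast_2d(P).astype(float),cv2.Rodrigues(Ti[:3,:3])[0],Ti[:3,3],K,D)[0].reshape(-1,2)
def wing(i,x,y,yaw,sw=0,nut=1.25,L=.066):
    a=yaw+i*np.pi/2;r=.09+L*np.sin(sw)
    return np.array([x+r*np.cos(a),y+r*np.sin(a),.128+(L-.0016*nut/2.5)*np.cos(sw)])
E
python3 - <<'E'
from h import *
from station import ctrl
from scipy.optimize import least_squares
obs={"scene":[[188.5,168.4],[194.3,214.2],[181.3,253.4],[158.3,229.9]],"side":[None,[146.6,230.4],[179.4,244.4],[169.5,293.8]]}
cams={n:ctrl.camera(n) for n in obs}
def f(p):
    e=[]
    for n,l in obs.items():
        c=cams[n]
        for i,o in enumerate(l):
            if o is None: continue
            e+=list(proj(wing(i,*p[:3],p[3] if i==0 else 0,0 if i==0 else 1.25),c["K"],c["distortion"],c["pose"])[0]-np.array(o[::-1]))
    return e
s=least_squares(f,[.5,0,-1.5,1.45]);print(s.x,np.round(s.fun,1))
for i in range(4): print("abcd"[i],wing(i,*s.x[:3],s.x[3]if i==0 else 0))
E
```

```text
[ 0.60683596 -0.06930706 -1.91974891  1.58006814] [ 1.3 -0.2 -0.3 -0.4  2.7 -3.7  0.5 -1.2 -0.  -1.1 -0.9 -2.7 -0.8 -3.1]
a [ 0.5534984  -0.21590248  0.12739549]
b [ 0.69141179 -0.10007929  0.1932    ]
c [0.6376082  0.01526877 0.1932    ]
d [ 0.52226014 -0.03853482  0.1932    ]
```

```bash
cat >> h.py <<'E'
def plan(pos,yaw,o,n=None):
    """tool-frame shift in 50mm units (current axes), then yaw turn about tool z"""
    Rt=R.from_euler('xyz',o["eef_rot"]).as_matrix();d=Rt.T@(np.array(pos)-o["ee_pos"])/.05
    dy=(yaw-o["eef_rot"][2]+np.pi)%(2*np.pi)-np.pi
    d2=R.from_euler('xyz',[np.pi,0,yaw]).as_matrix().T@(np.array(pos)-o["ee_pos"])/.05
    print("shift now",d.round(3),"after turn",d2.round(3),"rz",round(-dy,3),"rot",o["eef_rot"].round(4),"pos",o["ee_pos"].round(4))
E
python3 - <<'E'
from h import *
from station import ctrl
c=ctrl.camera("wrist");print(np.round(c["tool_from_camera"],4).tolist(),c["K"].tolist(),c["distortion"])
plan([.60,-.08,.40],1.22,ctrl.get_obs())
E
```

```text
[[0.0007, -0.9691, -0.2468, 0.0711], [1.0, 0.0008, -0.0003, -0.0007], [0.0004, -0.2468, 0.9691, -0.1791], [0.0, 0.0, 0.0, 1.0]] [[345.90777441288503, 0.0, 261.7336560386133], [0.0, 345.90777441288503, 192.28796136092262], [0.0, 0.0, 1.0]] [-0.08161648  0.          0.          0.          0.        ]
shift now [-12.055  -9.884  -3.891] after turn [-8.291 13.201 -3.892] rz 1.697 rot [-3.1415  0.      2.9168] pos [0.1226 0.5361 0.2054]
```

Request:
{"method": "move_arm", "body": {"increments": [[0.5,0,0,-0.324,0,0,0.1414],[0.5,0,0,-0.324,0,0,0.1414],[0.5,0,0,-0.324,0,0,0.1414],[0.5,0,0,-0.324,0,0,0.1414],[0.5,0,0,-0.324,0,0,0.1414],[0.5,0,0,-0.324,0,0,0.1414],[0.5,0,0,-0.324,0,0,0.1414],[0.5,0,0,-0.324,0,0,0.1414],[0.5,0,0,-0.324,0,0,0.1414],[0.5,0,0,-0.324,0,0,0.1414],[0.5,0,0,-0.324,0,0,0.1414],[0.5,0,0,-0.324,0,0,0.1414]]}}

```text
time_s: 1.65
ee_pos: [0.1226, 0.5361, 0.4005]
eef_rot: [-3.142, -0.0, 1.214]
force: [0.2, -1.0, -0.4]
grip_width: 0.0472
grip_force: 0.0
```

Request:
{"method": "move_arm", "body": {"increments": [[0.5,-0.518,0.825,0,0,0,0],[0.5,-0.518,0.825,0,0,0,0],[0.5,-0.518,0.825,0,0,0,0],[0.5,-0.518,0.825,0,0,0,0],[0.5,-0.518,0.825,0,0,0,0],[0.5,-0.518,0.825,0,0,0,0],[0.5,-0.518,0.825,0,0,0,0],[0.5,-0.518,0.825,0,0,0,0],[0.5,-0.518,0.825,0,0,0,0],[0.5,-0.518,0.825,0,0,0,0],[0.5,-0.518,0.825,0,0,0,0],[0.5,-0.518,0.825,0,0,0,0],[0.5,-0.518,0.825,0,0,0,0],[0.5,-0.518,0.825,0,0,0,0],[0.5,-0.518,0.825,0,0,0,0],[0.5,-0.518,0.825,0,0,0,0],[0.5,0,0,0,0,0,0],[0.5,0,0,0,0,0,0]]}}

```text
time_s: 3.45
ee_pos: [0.6002, -0.0804, 0.3988]
eef_rot: [-3.14, 0.0, 1.219]
force: [0.3, 0.7, 0.3]
grip_width: 0.0471
grip_force: 0.0
```

```bash
cat >> h.py <<'E'
def wpose(o,c):
    T=np.eye(4);T[:3,:3]=R.from_euler('xyz',o["eef_rot"]).as_matrix();T[:3,3]=o["ee_pos"]
    return T@c["tool_from_camera"]
def plane(uv,c,T,z):
    q=cv2.undistortPoints(np.array(uv,float).reshape(-1,1,2),c["K"],c["distortion"]).reshape(-1,2)
    d=np.c_[q,np.ones(len(q))]@T[:3,:3].T
    return T[:3,3]+d*((z-T[2,3])/d[:,2])[:,None]
def long_axis(m,c,T,z=.2):
    ys,xs=np.nonzero(m);P=plane(np.c_[xs,ys],c,T,z)[:,:2];(cx,cy),(w,h),a=cv2.minAreaRect((P*1000).astype(np.float32))
    u,s,v=np.linalg.svd(P-P.mean(0),full_matrices=False)
    return P.mean(0),np.arctan2(v[0,1],v[0,0]),(w,h),(cx/1000,cy/1000)
E
python3 - <<'E'
from h import *
from station import ctrl
o=ctrl.get_obs();c=ctrl.camera("wrist");cv2.imwrite("pics/w1.png",c["color"]);T=wpose(o,c)
print(o["time_s"],o["ee_pos"],o["eef_rot"],o["qpos"])
for r in ctrl.cut_out("wing_a",c):
    P,a,wh,cc=long_axis(r["mask"],c,T);print(round(r["conf"],2),r["centre"],r["mask"].sum(),P.round(4),a.round(3),np.round(wh,1),np.round(cc,4))
for i in range(4): print(i,proj(wing(i,.6068,-.0693,-1.92,1.58 if i==0 else 0),c["K"],c["distortion"],T))
E
```

```text
3.45 [ 0.600218   -0.0804015   0.39884997] [-3.13996002e+00  1.10560002e-04  1.21870616e+00] [-1.93702431e-01  3.84006272e-01  9.72992064e-01  1.51843066e-04
  1.78622395e+00  1.58420165e-01]
0.88 [162.6, 344.7] 700 [ 0.6911 -0.1018] -1.634 [58.5 20.6] [ 0.6889 -0.1021]
0.83 [78.4, 267.0] 718 [0.6375 0.0102] -3.043 [58.9 20.2] [0.6379 0.0099]
0.76 [261.1, 268.5] 169 [ 0.5677 -0.1883] -1.859 [30.2 13. ] [ 0.566  -0.1904]
0.63 [158.7, 184.2] 727 [ 0.5259 -0.0429] -1.61 [58.7 21.9] [ 0.5282 -0.0438]
0 [[263.68793636 259.80958093]]
1 [[343.77469703 157.56444856]]
2 [[263.68599152  73.90475899]]
3 [[183.80821638 157.84601734]]
```

View pics/w1.png

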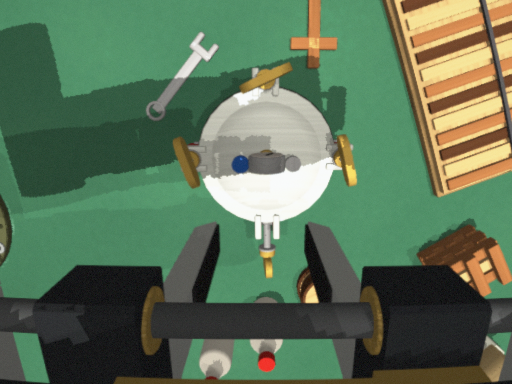

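The wrist view shows b at (345,162), c at (267,78), d at (184,160), and a hanging between the fingers at (268,262). The predictions match to within about 4 px. I'll refine by fitting the blade outlines.

```bash
cat >> h.py <<'E'
t=np.linspace(-np.pi/2,np.pi/2,8)
xz=np.r_[np.c_[.017+.013*np.cos(t),.013*np.sin(t)],np.c_[-.017-.013*np.cos(t),.013*np.sin(t)]]
BL=np.vstack([np.c_[xz[:,0],np.full(16,s),xz[:,1]] for s in(.0045,-.0045)])
def blade(i,x,y,yaw,sw,n):
    P=R.from_euler('z',-n).apply(BL)+[0,0,.066-.0016*n/2.5]
    P=R.from_euler('y',sw).apply(P)+[.09,0,.128]
    return R.from_euler('z',yaw+i*np.pi/2).apply(P)+[x,y,0]
def bmask(P,c,T,s=4):
    h=cv2.convexHull((proj(P,c["K"],c["distortion"],T)*s).astype(np.int32));m=np.zeros((384*s,512*s),np.uint8);cv2.fillConvexPoly(m,h,1);return cv2.resize(m.astype(np.float32),(512,384),interpolation=cv2.INTER_AREA)
def iou(a,b): return np.minimum(a,b).sum()/np.maximum(a,b).sum()
E
python3 - <<'E'
from h import *
from station import ctrl
from scipy.optimize import minimize
o=ctrl.get_obs();c=ctrl.camera("wrist");T=wpose(o,c)
C={0:[261,268],1:[162,344],2:[78,267],3:[158,184]};M={}
for r in ctrl.cut_out("wing_a",c):
    i=min(C,key=lambda k:np.hypot(*np.subtract(C[k],r["centre"])));M.setdefault(i,r["mask"].astype(np.float32))
print(list(M))
f=lambda p:sum(1-iou(M[i],bmask(blade(i,*p[:3],0,p[2+i]),c,T)) for i in(1,2,3))
x0=np.array([.608,-.071,-1.915,1.25,1.25,1.25]);S=np.vstack([x0]+[x0+d for d in np.diag([.004,.004,.05,.15,.15,.15])])
s=minimize(f,x0,method="Nelder-Mead",options=dict(initial_simplex=S,maxiter=500));print(s.x.round(4),s.fun)
p=s.x
for i in(1,2,3): print(i,iou(M[i],bmask(blade(i,*p[:3],0,p[2+i]),c,T)))
if 0 in M:
    g=lambda q:1-iou(M[0],bmask(blade(0,*p[:3],*q),c,T))
    b=min(((g((a,n)),a,n) for a in np.arange(1.3,1.66,.025) for n in np.arange(0,.21,.05)));print("a",b)
    w=wing(0,*p[:3],b[1],0,.066);print(w)
E
```

```text
[2, 0, 3, 1]
[ 0.6086 -0.0747 -1.9076  1.3424  1.1521  1.2804] 0.5570482611656189
1 0.8347289
2 0.7666696
3 0.8415533
a (np.float32(0.289693), np.float64(1.4749999999999994), np.float64(0.05))
[ 0.55716926 -0.22160905  0.13431289]
```

```bash
python3 - <<'E'
from h import *
from station import ctrl
plan([.554,-.2304,.114],1.234,ctrl.get_obs())
E
```

```text
shift now [-3.164  0.175  5.737] after turn [-3.164  0.144  5.738] rz -0.013 rot [ 3.1401e+00 -3.0000e-04  1.2213e+00] pos [ 0.5995 -0.0787  0.4009]
```

Request:
{"method": "move_arm", "body": {"increments": [[0.5,-0.528,0.024,0.3,0,0,-0.013],[0.5,-0.528,0.024,0.3,0,0,0],[0.5,-0.528,0.024,0.3,0,0,0],[0.5,-0.528,0.024,0.3,0,0,0],[0.5,-0.528,0.024,0.3,0,0,0],[0.5,-0.528,0.024,0.3,0,0,0],[0.5,0,0,0.5,0,0,0],[0.5,0,0,0.5,0,0,0],[0.5,0,0,0.5,0,0,0],[0.5,0,0,0.4,0,0,0],[0.5,0,0,0,0,0,0],[0.5,0,0,0,0,0,0]]}}

```text
time_s: 4.85
ee_pos: [0.5542, -0.231, 0.2162]
eef_rot: [3.14, 0.0, 1.234]
force: [-0.8, -0.2, 0.0]
grip_width: 0.0471
grip_force: 0.0
```

```bash
python3 - <<'E'
from h import *
from station import ctrl
o=ctrl.get_obs();c=ctrl.camera("wrist");cv2.imwrite("pics/w2.png",c["color"]);T=wpose(o,c)
p=(.6086,-.0747,-1.9076)
for r in ctrl.cut_out("wing_a",c):
    print(round(r["conf"],2),r["centre"],r["mask"].sum())
    b=[(iou(r["mask"],bmask(blade(0,*p,a,n),c,T)),a,n) for a in np.arange(1.3,1.66,.05) for n in np.arange(0,.21,.05)];print(max(b))
plan([.554,-.2304,.114],1.234,o)
E
```

```text
0.65 [178.7, 262.4] 836
(np.float32(0.7251488), np.float64(1.6500000000000004), np.float64(0.05))
shift now [ 0.011 -0.01   2.044] after turn [ 0.011 -0.008  2.044] rz -0.0 rot [3.1403e+00 2.0000e-04 1.2338e+00] pos [ 0.5542 -0.231   0.2162]
```

View pics/w2.png

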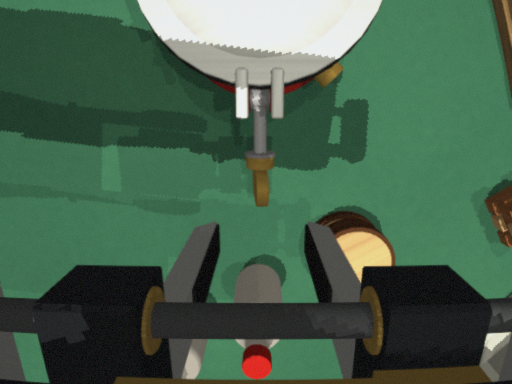

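```bash
python3 - <<'E'
from h import *
from station import ctrl
o=ctrl.get_obs();c=ctrl.camera("wrist");T=wpose(o,c)
p=(.6086,-.0747,-1.9076)
for a in(1.4,1.5,1.6):
    q=proj(blade(0,*p,a,.05),c["K"],c["distortion"],T);print(a,q.min(0),q.max(0))
r=ctrl.cut_out("wing_a",c)[0];ys,xs=np.nonzero(r["mask"]);print(xs.min(),xs.max(),ys.min(),ys.max())
for r in ctrl.cut_out("glue_1",c): print("glue",round(r["conf"],2),r["centre"])
print("cap",plane([257,360],c,T,.15),plane([262,268],c,T,.0),"sl",plane([365,255],c,T,.056))
Rt=T[:3,:3]@c["tool_from_camera"][:3,:3].T
print((plane([257,360],c,T,.15)[0]-o["ee_pos"])@Rt)
E
```

```text
1.4 [252.95133827 167.96857699] [268.59699134 204.87652872]
1.5 [253.10952516 165.49469194] [268.39027779 205.40140278]
1.6 [253.25137796 162.4962957 ] [268.18907104 205.5442209 ]
245 272 157 205
glue 0.85 [360.8, 192.5]
glue 0.58 [296.4, 257.1]
glue 0.18 [175.5, 258.4]
cap [[ 0.50489964 -0.36278366  0.15      ]] [[ 0.51321137 -0.35325164  0.        ]] sl [[ 0.63180543 -0.34933004  0.056     ]]
[-0.14032193 -0.00347178  0.06676861]
```

Request:
{"method": "move_arm", "body": {"increments": [[0.5,0,0,0.34,0,0,0],[0.5,0,0,0.34,0,0,0],[0.5,0,0,0.34,0,0,0],[0.5,0,0,0.34,0,0,0],[0.5,0,0,0.34,0,0,0],[0.5,0,0,0.34,0,0,0],[0.0,0,0,0,0,0,0],[0.0,0,0,0,0,0,0],[0.0,0,0,0,0,0,0],[0.0,0,0,0,0,0,0],[0.0,0,0,0,0,0,0],[0.0,0,0,0,0,0,0]], "force": 25}}

```text
time_s: 6.3
ee_pos: [0.5533, -0.2314, 0.113]
eef_rot: [-3.14, 0.0, 1.233]
force: [-6.4, 0.6, 3.3]
grip_width: 0.0088
grip_force: 25.0
```

```bash
python3 -c "
import numpy as np
t=np.linspace(1.518,0,15);r=.0763/.05
print(np.c_[-np.diff(r*np.sin(t)),-np.diff(r*np.cos(t))].round(3).tolist())"
```

```text
[[0.018, -0.164], [0.035, -0.162], [0.053, -0.157], [0.069, -0.15], [0.085, -0.142], [0.1, -0.132], [0.114, -0.12], [0.126, -0.107], [0.137, -0.093], [0.146, -0.078], [0.154, -0.061], [0.159, -0.044], [0.163, -0.027], [0.165, -0.009]]
```

Request:
{"method": "move_arm", "body": {"increments": [[0,0.018,0,-0.164,0,0,0],[0,0.035,0,-0.162,0,0,0],[0,0.053,0,-0.157,0,0,0],[0,0.069,0,-0.15,0,0,0],[0,0.085,0,-0.142,0,0,0],[0,0.1,0,-0.132,0,0,0],[0,0.114,0,-0.12,0,0,0],[0,0.126,0,-0.107,0,0,0],[0,0.137,0,-0.093,0,0,0],[0,0,0,0,0,0,0]]}}

```text
time_s: 7.3
ee_pos: [0.5656, -0.196, 0.1749]
eef_rot: [-3.14, 0.0, 1.234]
force: [-8.5, 3.3, -0.5]
grip_width: 0.0087
grip_force: 25.0
```

Request:
{"method": "move_arm", "body": {"increments": [[0,0.146,0,-0.078,0,0,0],[0,0.154,0,-0.061,0,0,0],[0,0.159,0,-0.044,0,0,0],[0,0.163,0,-0.027,0,0,0],[0,0.165,0,-0.009,0,0,0],[0,0.03,0,0,0,0,0],[0,0,0,0,0,0,0]]}}

```text
time_s: 8.0
ee_pos: [0.579, -0.1582, 0.1861]
eef_rot: [-3.14, 0.001, 1.233]
force: [-11.2, -0.0, 1.1]
grip_width: 0.009
grip_force: 25.0
```

Request:
{"method": "move_arm", "body": {"increments": [[0,0.03,0,0,0,0,0],[0,0.03,0,0,0,0,0],[0,0.03,0,0,0,0,0],[0,0,0,0,0,0,0]]}}

```text
time_s: 8.4
ee_pos: [0.5803, -0.1543, 0.1861]
eef_rot: [-3.14, 0.001, 1.233]
force: [-10.7, -1.6, 0.9]
grip_width: 0.0086
grip_force: 25.0
```

Request:
{"method": "move_arm", "body": {"increments": [[0,0.03,0,0,0,0,0],[0,0.03,0,0,0,0,0],[0,0,0,0,0,0,0]]}}

```text
time_s: 8.7
ee_pos: [0.5813, -0.1515, 0.1859]
eef_rot: [-3.14, 0.001, 1.233]
force: [-11.0, -1.4, 0.8]
grip_width: 0.0091
grip_force: 25.0
```

```bash
python3 - <<'E'
from h import *
from station import ctrl
p=(.6086,-.0747,-1.9076)
for n in("scene","side"):
    c=ctrl.camera(n)
    cv2.imwrite(f"pics/{n}3.png",c["color"])
    for r in ctrl.cut_out("wing_a",c): print(n,round(r["conf"],2),r["centre"],r["mask"].sum())
    print([proj(wing(i,*p),c["K"],c["distortion"],c["pose"])[0].round(1) for i in range(4)])
    if n=="scene": q=proj(wing(0,*p),c["K"],c["distortion"],c["pose"])[0].astype(int)
    if n=="scene": cv2.imwrite("pics/v3.png",cv2.resize(c["color"][q[1]-70:q[1]+80,q[0]-90:q[0]+110],None,fx=4,fy=4,interpolation=2))
E
```

```text
scene 0.71 [196.1, 213.2] 257
scene 0.63 [156.8, 229.3] 182
scene 0.43 [181.3, 255.1] 97
[array([188. , 171.6]), array([212.2, 194.6]), array([254.3, 178. ]), array([228.2, 157.5])]
side 0.7 [177.9, 243.8] 271
[array([275.1, 135.7]), array([229.9, 144.4]), array([243.6, 175.2]), array([292.6, 164.7])]
```

View pics/v3.png

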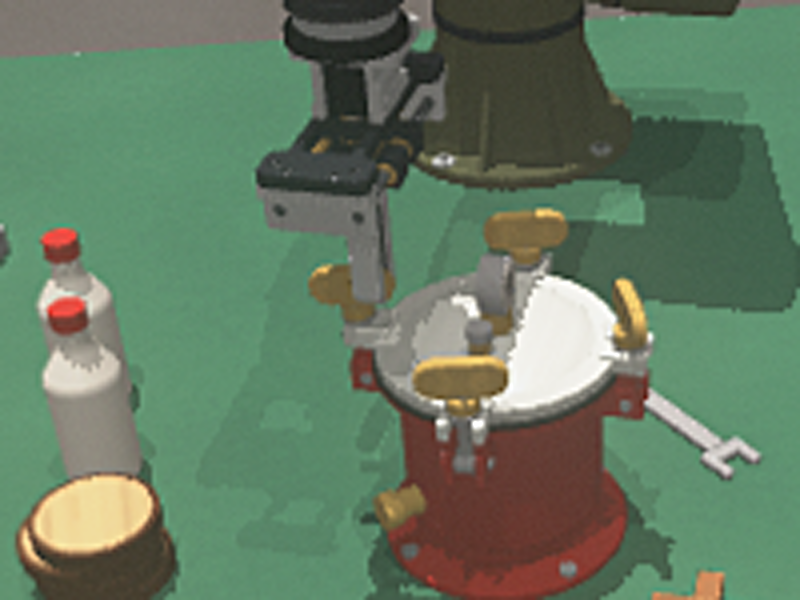

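The picture shows bolt a upright in its lug, with the wing at about (169,190) full-frame against a predicted (172,188). The fingers have slid slightly inward along the blade. I'll release, back off and check.

Request:
{"method": "move_arm", "body": {"increments": [[0.4,0,0,0,0,0,0],[0.4,0,0,0,0,0,0],[0.4,0,0,0,0,0,0],[0.4,0,0,-0.4,0,0,0],[0.4,0,0,-0.4,0,0,0],[0.4,0,0,-0.4,0,0,0],[0.4,0,0,0,0,0,0],[0.4,0,0,0,0,0,0]]}}

```text
time_s: 9.7
ee_pos: [0.5823, -0.1511, 0.2449]
eef_rot: [3.141, -0.0, 1.233]
force: [-0.3, -0.0, -0.6]
grip_width: 0.0375
grip_force: 0.0
```

```bash
python3 - <<'E'
from h import *
from station import ctrl
o=ctrl.get_obs();c=ctrl.camera("wrist");cv2.imwrite("pics/w4.png",c["color"]);T=wpose(o,c)
p=(.6086,-.0747,-1.9076)
for r in ctrl.cut_out("wing_a",c): 
    ys,xs=np.nonzero(r["mask"]);print(round(r["conf"],2),r["centre"],r["mask"].sum(),xs.min(),xs.max(),ys.min(),ys.max())
    b=[(iou(r["mask"],bmask(blade(0,p[0]+dx,p[1]+dy,p[2],a,n),c,T)),a,n,dx,dy) for a in (0,.05,.1,.15) for n in np.arange(0,.26,.05) for dx in(-.003,0,.003) for dy in (-.003,0,.003)];print(sorted(b)[::-1][:4])
plan([.6086-.3307*.09,-.0747-.9437*.09,.185],1.234,o)
q=proj(blade(0,*p,0,.05),c["K"],c["distortion"],T);print(q.min(0),q.max(0))
E
```

```text
0.98 [91.2, 394.5] 2923 371 416 41 136
[(np.float32(0.0), 0.15, np.float64(0.25), 0.003, 0.003), (np.float32(0.0), 0.15, np.float64(0.25), 0.003, 0), (np.float32(0.0), 0.15, np.float64(0.25), 0.003, -0.003), (np.float32(0.0), 0.15, np.float64(0.25), 0, 0.003)]
0.83 [227.4, 262.2] 1296 246 272 193 270
[(np.float32(0.7193611), 0.15, np.float64(0.0), 0, 0), (np.float32(0.71638155), 0.15, np.float64(0.0), 0, 0.003), (np.float32(0.71479726), 0.1, np.float64(0.0), 0, 0), (np.float32(0.69882965), 0.15, np.float64(0.05), 0, 0)]
0.55 [85.4, 119.7] 2729 94 147 43 135
[(np.float32(0.0), 0.15, np.float64(0.25), 0.003, 0.003), (np.float32(0.0), 0.15, np.float64(0.25), 0.003, 0), (np.float32(0.0), 0.15, np.float64(0.25), 0.003, -0.003), (np.float32(0.0), 0.15, np.float64(0.25), 0, 0.003)]
shift now [-0.184 -0.01   1.198] after turn [-0.184 -0.009  1.198] rz -0.001 rot [ 3.1410e+00 -1.0000e-04  1.2331e+00] pos [ 0.5823 -0.1511  0.2449]
[252.00712664 179.26644502] [269.16878673 262.45269309]
```

View pics/w4.png

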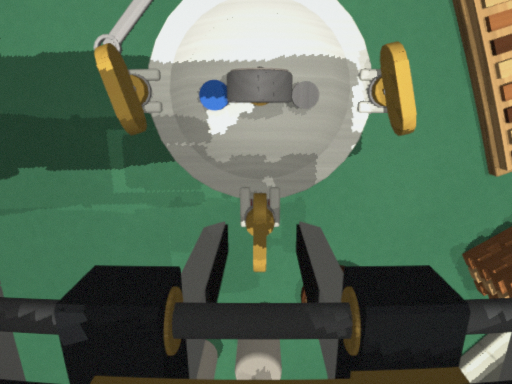

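The view shows b at (394,91), d at (120,85), and a between the fingers at (260,230). Wing a sits about 10 rows further out than predicted for an upright bolt. I'll refit the pot from b and d, then recheck the swing of a.

```bash
python3 - <<'E'
from h import *
from station import ctrl
from scipy.optimize import minimize
o=ctrl.get_obs();c=ctrl.camera("wrist");T=wpose(o,c)
C={0:[227,262],1:[91,394],3:[85,120]};M={}
for r in ctrl.cut_out("wing_a",c):
    i=min(C,key=lambda k:np.hypot(*np.subtract(C[k],r["centre"])));M.setdefault(i,r["mask"].astype(np.float32))
I=lambda i,p,s,n:iou(M[i],bmask(blade(i,*p[:3],s,n),c,T,2))
f=lambda p:2-I(1,p,0,p[3])-I(3,p,0,p[4])
x0=np.array([.6086,-.0747,-1.9076,1.34,1.28]);S=np.vstack([x0]+[x0+d for d in np.diag([.004,.004,.05,.15,.15])])
s=minimize(f,x0,method="Nelder-Mead",options=dict(initial_simplex=S,maxiter=300));p=s.x;print(p.round(4),s.fun)
b=[(I(0,p,a,n),a,n) for a in np.arange(-.05,.3,.025) for n in np.arange(0,.26,.05)];print(sorted(b)[::-1][:5])
m=bmask(blade(0,*p[:3],0,.0),c,T)>.5;ys,xs=np.nonzero(m);print(xs.min(),xs.max(),ys.min(),ys.max())
E
```

```text
[ 0.6083 -0.0745 -1.9061  1.334   1.2527] 0.2548132538795471
[(np.float32(0.7384177), np.float64(0.15000000000000002), np.float64(0.0)), (np.float32(0.7352317), np.float64(0.125), np.float64(0.0)), (np.float32(0.7119661), np.float64(0.175), np.float64(0.0)), (np.float32(0.7083983), np.float64(0.10000000000000002), np.float64(0.0)), (np.float32(0.69769055), np.float64(0.15000000000000002), np.float64(0.05))]
254 267 180 262
```

Request:
{"method": "move_arm", "body": {"increments": [[0,-0.46,0,0,0,0,0],[0,-0.46,0,0,0,0,0],[0,-0.46,0,0,0,0,0],[0,0,0,0.36,0,0,0],[0,0,0,0.36,0,0,0],[0,0,0,0.36,0,0,0],[0,0,0,0,0,0,0],[0,0.1,0,0,0,0,0],[0,0.1,0,0,0,0,0],[0,0.1,0,0,0,0,0],[0,0.04,0,0,0,0,0],[0,0.04,0,0,0,0,0],[0,0.04,0,0,0,0,0],[0,0,0,0,0,0,0]]}}

```text
time_s: 11.3
ee_pos: [0.5665, -0.1967, 0.192]
eef_rot: [3.14, 0.001, 1.233]
force: [-1.3, -3.3, 2.7]
grip_width: 0.0006
grip_force: 2.0
```

Request:
{"method": "move_arm", "body": {"increments": [[0,0.04,0,0,0,0,0],[0,0.04,0,0,0,0,0],[0,0,0,0,0,0,0]]}}

```text
time_s: 11.6
ee_pos: [0.5674, -0.1944, 0.1922]
eef_rot: [3.14, 0.003, 1.232]
force: [-4.6, -13.5, 6.4]
grip_width: 0.0005
grip_force: 6.8
```

Request:
{"method": "move_arm", "body": {"increments": [[0,0.04,0,0,0,0,0],[0,0,0,0,0,0,0]]}}

```text
time_s: 11.8
ee_pos: [0.5679, -0.1934, 0.1925]
eef_rot: [3.139, 0.005, 1.232]
force: [-6.8, -18.9, 7.4]
grip_width: 0.0005
grip_force: 13.7
```

Request:
{"method": "move_arm", "body": {"increments": [[0,-0.2,0,0,0,0,0],[0,-0.2,0,0,0,0,0],[0.4,0,0,-0.5,0,0,0],[0.4,0,0,-0.6,0,0,0],[0.4,0.38,0,0,0,0,0],[0.4,0.4,0,0,0,0,0],[0.4,0.4,0,0,0,0,0],[0.4,0,0,0,0,0,0],[0.4,0,0,0,0,0,0]]}}

```text
time_s: 12.7
ee_pos: [0.5811, -0.1541, 0.2459]
eef_rot: [-3.141, -0.0, 1.234]
force: [0.3, 0.2, 0.8]
grip_width: 0.0379
grip_force: 0.0
```

```bash
cat >> h.py <<'E'
PP=(.6083,-.0745,-1.9061)
def chk(ctrl,i=0,sw=(0,),dr=(0,),ns=np.arange(0,2.6,.05)):
    o=ctrl.get_obs();c=ctrl.camera("wrist");T=wpose(o,c);al=PP[2]+i*np.pi/2;best=[]
    for r in ctrl.cut_out("wing_a",c):
        m=r["mask"].astype(np.float32)
        best+=[(round(float(iou(m,bmask(blade(i,PP[0]+d*np.cos(al)-e*np.sin(al),PP[1]+d*np.sin(al)+e*np.cos(al),PP[2],s,n),c,T,2))),3),round(s,3),round(n,3),d,e) for s in sw for n in ns for d in dr for e in dr]
    print("iou,swing,nut,dr,dt",*sorted(best)[::-1][:4]);return o,c
E
python3 - <<'E'
from h import *
from station import ctrl
o,c=chk(ctrl,0,np.arange(-.1,.21,.025),(0,),np.arange(0,.3,.05));cv2.imwrite("pics/w5.png",c["color"])
plan([PP[0]-.3291*.09,PP[1]-.9443*.09,.185],1.2355,o)
E
```

```text
iou,swing,nut,dr,dt (0.757, np.float64(-0.0), np.float64(0.0), 0, 0) (0.745, np.float64(0.025), np.float64(0.0), 0, 0) (0.73, np.float64(-0.025), np.float64(0.0), 0, 0) (0.718, np.float64(-0.0), np.float64(0.05), 0, 0)
shift now [-0.119 -0.01   1.219] after turn [-0.118 -0.01   1.219] rz -0.002 rot [-3.1412e+00 -2.0000e-04  1.2337e+00] pos [ 0.5811 -0.1541  0.2459]
```

Request:
{"method": "move_arm", "body": {"increments": [[0.4,-0.12,-0.02,0.3,0,0,0],[0.4,0,0,0.3,0,0,0],[0.4,0,0,0.3,0,0,0],[0.4,0,0,0.3,0,0,0],[0,0,0,0,0,0,0],[0,0,0,0,0,0,0],[0,0,0,0,0,0,0],[0,0,0,0,0,0,0],[0,0,0,0,0,0,0]], "force": 30}}

```text
time_s: 13.7
ee_pos: [0.5781, -0.1594, 0.1869]
eef_rot: [3.142, 0.0, 1.233]
force: [-4.4, -1.2, 5.2]
grip_width: 0.009
grip_force: 30.0
```

Request:
{"method": "move_arm", "body": {"increments": [[0,0,-0.015,0,0,0,0],[0,0,0,0,0,0,0.1],[0,0,0,0,0,0,0.1],[0,0,0,0,0,0,0.1],[0,0,0,0,0,0,0.1],[0,0,0,0,0,0,0]], "force": 50}}

```text
time_s: 14.3
ee_pos: [0.5776, -0.1591, 0.1866]
eef_rot: [3.141, -0.0, 0.831]
force: [-3.5, 0.4, 5.4]
grip_width: 0.0086
grip_force: 50.0
```

```bash
python3 - <<'E'
from station import ctrl
o=ctrl.get_obs();print(o["force"],o["moment"],o["qpos"])
E
```

```text
[-3.49389387  0.41471245  5.35266779] [-0.0769008   0.90808719 -0.03538259] [-3.29926624e-01  4.23875793e-01  1.39756531e+00 -1.84753348e-04
  1.31969375e+00  4.09567380e-01]
```

Request:
{"method": "move_arm", "body": {"increments": [[0,0,0,0,0,0,0.1],[0,0,0,0,0,0,0.1],[0,0,0,0,0,0,0.1],[0,0,0,0,0,0,0.1],[0,0,0,0,0,0,0.1],[0,0,0,0,0,0,0.1],[0,0,0,0,0,0,0.1],[0,0,0,0,0,0,0.1],[0,0,0,0,0,0,0.05],[0,0,0,0,0,0,0]]}}

```text
time_s: 15.3
ee_pos: [0.5772, -0.1584, 0.1862]
eef_rot: [-3.141, 0.001, -0.016]
force: [-5.1, 4.1, 4.1]
grip_width: 0.0088
grip_force: 50.0
```

Request:
{"method": "move_arm", "body": {"increments": [[0.4,0,0,0,0,0,0],[0.4,0,0,0,0,0,0],[0.4,0,0,0,0,0,0],[0.4,0,0,-0.5,0,0,0],[0.4,0,0,-0.5,0,0,0],[0.4,0,0,-0.5,0,0,0],[0.4,0,0,-0.5,0,0,0],[0.4,0,0,0,0,0,0]]}}

```text
time_s: 16.1
ee_pos: [0.5785, -0.1594, 0.2896]
eef_rot: [3.14, -0.005, -0.016]
force: [0.1, -0.2, -0.4]
grip_width: 0.0374
grip_force: 0.0
```

```bash
python3 - <<'E'
from h import *
from station import ctrl
o,c=chk(ctrl,0,np.arange(-.1,.21,.05),(0,),np.arange(.9,1.6,.05));cv2.imwrite("pics/w6.png",c["color"])
print(o["qpos"])
p=o["ee_pos"];al=PP[2]+np.pi/2
plan([PP[0]+np.cos(al)*.09,PP[1]+np.sin(al)*.09,.285],al-1.334,o)
E
```

```text
iou,swing,nut,dr,dt (0.73, np.float64(0.0), np.float64(1.25), 0, 0) (0.712, np.float64(0.0), np.float64(1.2), 0, 0) (0.672, np.float64(0.0), np.float64(1.3), 0, 0) (0.644, np.float64(0.0), np.float64(1.15), 0, 0)
[-3.29914645e-01  3.65515479e-01  1.24162502e+00 -6.83949433e-05
  1.52868467e+00  1.25723083e+00]
shift now [ 2.278 -1.144  0.103] after turn [-1.326 -2.177  0.092] rz 1.653 rot [ 3.1397 -0.0055 -0.0163] pos [ 0.5785 -0.1594  0.2896]
```

View pics/w6.png

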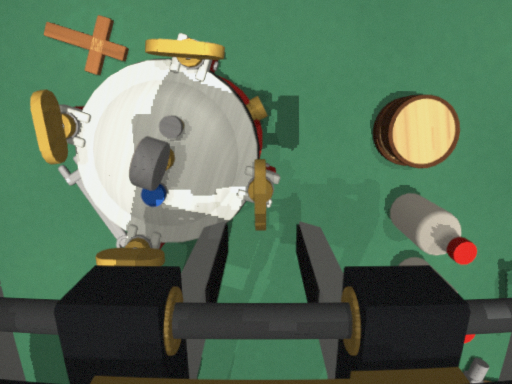

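Bolt a stands upright in its slot with nut a at about 1.25, and the things around the pot look undisturbed. Now the full tightening in the order a, c, b, d. I regrip with a half turn of the wrist to stay within joint range.

Request:
{"method": "move_arm", "body": {"increments": [[0.4,0,-0.01,0,0,0,-0.15],[0.4,0,0,0,0,0,-0.15],[0.4,0,0,0,0,0,-0.15],[0.4,0,0,0,0,0,-0.15],[0.4,0,0,0,0,0,-0.15],[0.4,0,0,0,0,0,-0.15],[0.4,0,0,0,0,0,-0.15],[0.4,0,0,0,0,0,-0.15],[0.4,0,0,0,0,0,-0.15],[0.4,0,0,0,0,0,-0.15],[0.4,0,0,0,0,0,-0.15],[0.4,0,0,0,0,0,-0.15],[0.4,0,0,0,0,0,-0.15],[0.4,0,0,0,0,0,-0.15],[0.4,0,0,0,0,0,-0.15],[0.4,0,0,0,0,0,-0.15],[0.4,0,0,0,0,0,-0.15],[0.4,0,0,0,0,0,-0.15],[0.4,0,0,0,0,0,-0.15],[0.4,0,0,0,0,0,-0.15]]}}

```text
time_s: 18.2
ee_pos: [0.5773, -0.1585, 0.2844]
eef_rot: [3.141, -0.002, 2.989]
force: [-0.5, -0.3, -0.4]
grip_width: 0.0373
grip_force: 0.0
```

Request:
{"method": "move_arm", "body": {"increments": [[0.4,0,0,0,0,0,-0.1416],[0.4,0,0,0.4,0,0,0],[0.4,0,0,0.4,0,0,0],[0.4,0,0,0.4,0,0,0],[0.4,0,0,0.4,0,0,0],[0.4,0,0,0.48,0,0,0],[0.4,0,0,0,0,0,0],[0,0,0,0,0,0,0],[0,0,0,0,0,0,0],[0,0,0,0,0,0,0],[0,0,0,0,0,0,0],[0,0,0,0,0,0,0]]}}

```text
time_s: 19.4
ee_pos: [0.5778, -0.1584, 0.1828]
eef_rot: [3.142, 0.001, 3.125]
force: [-0.7, 1.6, 2.4]
grip_width: 0.0085
grip_force: 50.0
```

Request:
{"method": "move_arm", "body": {"increments": [[0,0,0,0,0,0,0.1],[0,0,0,0,0,0,0.1],[0,0,0,0,0,0,0.1],[0,0,0,0,0,0,0.1],[0,0,0,0,0,0,0.1],[0,0,0,0,0,0,0.1],[0,0,0,0,0,0,0.1],[0,0,0,0,0,0,0.1],[0,0,0,0,0,0,0.1],[0,0,0,0,0,0,0.1],[0,0,0,0,0,0,0.1],[0,0,0,0,0,0,0]]}}

```text
time_s: 20.6
ee_pos: [0.5778, -0.1582, 0.1823]
eef_rot: [3.141, -0.0, 2.023]
force: [2.7, 3.9, -0.0]
grip_width: 0.0085
grip_force: 50.2
```

```bash
python3 - <<'E'
from station import ctrl
o=ctrl.get_obs();print(o["force"],o["moment"],o["tau"][5],o["qpos"][5],o["eef_rot"])
E
```

```text
[ 2.71424366  3.91012781 -0.0177415 ] [ 0.74060823 -0.48094552  0.00517249] 1.920216679573059 -0.7813519040011077 [ 3.14072972e+00 -1.00503969e-04  2.02331056e+00]
```

Request:
{"method": "move_arm", "body": {"increments": [[0,0,0,0,0,0,0.07],[0,0,0,0,0,0,0.07],[0,0,0,0,0,0,0.07],[0,0,0,0,0,0,0]]}}

```text
time_s: 21.0
ee_pos: [0.5778, -0.1582, 0.1822]
eef_rot: [3.141, -0.0, 1.817]
force: [3.1, 3.9, -0.2]
grip_width: 0.0089
grip_force: 50.6
```

```bash
python3 - <<'E'
from station import ctrl
o=ctrl.get_obs();print(o["force"],o["moment"],o["tau"][5],o["qpos"][5],o["eef_rot"])
E
```

```text
[ 3.08695148  3.91082208 -0.18537301] [ 0.77392576 -0.60991922  0.49733659] 1.8829768896102905 -0.5749547419745179 [ 3.14094063e+00 -2.15550103e-04  1.81697313e+00]
```

Request:
{"method": "move_arm", "body": {"increments": [[0.4,0,0,0,0,0,0],[0.4,0,0,0,0,0,0],[0.4,0,0,0,0,0,0],[0.4,0,0,-0.6,0,0,0],[0.4,0,0,-0.7,0,0,0],[0.4,0,0,-0.7,0,0,0],[0.4,0,0,0,0,0,0],[0.4,0,0,0,0,0,0]]}}

```text
time_s: 21.8
ee_pos: [0.5775, -0.1588, 0.2823]
eef_rot: [3.141, 0.001, 1.815]
force: [-0.8, 0.8, 0.2]
grip_width: 0.0375
grip_force: 0.0
```

```bash
python3 - <<'E'
from h import *
from station import ctrl
o,c=chk(ctrl,0,(0,.05,.1),(0,),np.arange(2.1,2.8,.05))
al=PP[2]+np.pi
plan([PP[0]+np.cos(al)*.09,PP[1]+np.sin(al)*.09,.285],al-1.152+np.pi,o)
E
```

```text
iou,swing,nut,dr,dt (0.744, 0, np.float64(2.5), 0, 0) (0.716, 0, np.float64(2.55), 0, 0) (0.683, 0, np.float64(2.45), 0, 0) (0.643, 0, np.float64(2.6), 0, 0)
shift now [ 2.993  1.99  -0.055] after turn [-1.486  3.273 -0.054] rz -1.41 rot [3.1411e+00 6.0000e-04 1.8151e+00] pos [ 0.5775 -0.1588  0.2823]
```

Request:
{"method": "move_arm", "body": {"increments": [[0.4,0,0,0,0,0,-0.141],[0.4,0,0,0,0,0,-0.141],[0.4,0,0,0,0,0,-0.141],[0.4,0,0,0,0,0,-0.141],[0.4,0,0,0,0,0,-0.141],[0.4,0,0,0,0,0,-0.141],[0.4,0,0,0,0,0,-0.141],[0.4,0,0,0,0,0,-0.141],[0.4,0,0,0,0,0,-0.141],[0.4,0,0,0,0,0,-0.141],[0.4,-0.248,0.545,0,0,0,0],[0.4,-0.248,0.545,0,0,0,0],[0.4,-0.248,0.545,0,0,0,0],[0.4,-0.248,0.545,0,0,0,0],[0.4,-0.248,0.545,0,0,0,0],[0.4,-0.248,0.545,0,0,0,0],[0.4,0,0,0,0,0,0],[0.4,0,0,0,0,0,0]]}}

```text
time_s: 23.7
ee_pos: [0.6379, 0.0106, 0.2808]
eef_rot: [3.142, -0.002, -3.058]
force: [-0.1, 0.1, -0.7]
grip_width: 0.0378
grip_force: 0.0
```

```bash
python3 - <<'E'
from h import *
from station import ctrl
o,c=chk(ctrl,2,(0,),(-.003,-.0015,0,.0015,.003),np.arange(.9,1.6,.05));cv2.imwrite("pics/w7.png",c["color"])
al=PP[2]+np.pi;print(o["qpos"])
plan([PP[0]+np.cos(al)*.09,PP[1]+np.sin(al)*.09,.183],al-1.152+np.pi,o)
E
```

```text
iou,swing,nut,dr,dt (0.716, 0, np.float64(1.15), 0, 0) (0.706, 0, np.float64(1.15), 0, 0.0015) (0.698, 0, np.float64(1.15), 0.0015, -0.0015) (0.686, 0, np.float64(1.2), 0, 0)
[-4.06808439e-02  4.66482833e-01  1.12158423e+00 -2.30615606e-04
  1.55559643e+00 -1.69554285e+00]
shift now [-0.004 -0.002  1.956] after turn [ 0.    -0.002  1.956] rz 0.001 rot [ 3.1416e+00 -2.1000e-03 -3.0575e+00] pos [0.6379 0.0106 0.2808]
```

View pics/w7.png

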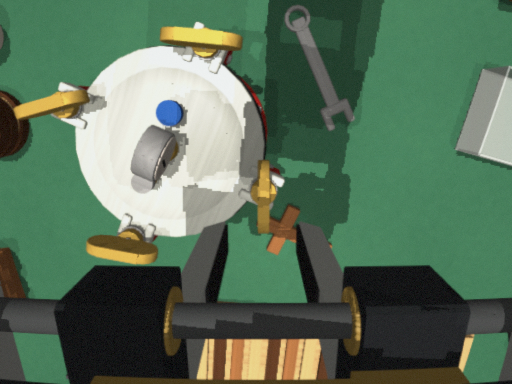

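Nut c at (263,195) is centred between the fingers, and wing a at (50,105) shows turned home. I'll grip c and tighten it.

Request:
{"method": "move_arm", "body": {"increments": [[0.4,0,0,0.4,0,0,0],[0.4,0,0,0.4,0,0,0],[0.4,0,0,0.4,0,0,0],[0.4,0,0,0.4,0,0,0],[0.4,0,0,0.34,0,0,0],[0.4,0,0,0,0,0,0],[0,0,0,0,0,0,0],[0,0,0,0,0,0,0],[0,0,0,0,0,0,0],[0,0,0,0,0,0,0],[0,0,0,0,0,0,0]]}}

```text
time_s: 24.9
ee_pos: [0.6383, 0.0113, 0.1858]
eef_rot: [3.141, 0.001, -3.058]
force: [-1.1, 4.4, 2.8]
grip_width: 0.0084
grip_force: 50.0
```

Request:
{"method": "move_arm", "body": {"increments": [[0,0,0,0,0,0,0.1],[0,0,0,0,0,0,0.1],[0,0,0,0,0,0,0.1],[0,0,0,0,0,0,0.1],[0,0,0,0,0,0,0.1],[0,0,0,0,0,0,0.1],[0,0,0,0,0,0,0.1],[0,0,0,0,0,0,0.1],[0,0,0,0,0,0,0.1],[0,0,0,0,0,0,0.1],[0,0,0,0,0,0,0.1],[0,0,0,0,0,0,0.1],[0,0,0,0,0,0,0.1],[0,0,0,0,0,0,0.07],[0,0,0,0,0,0,0]]}}

```text
time_s: 26.4
ee_pos: [0.6379, 0.0108, 0.1851]
eef_rot: [-3.141, -0.0, 1.854]
force: [-1.7, 3.0, 0.8]
grip_width: 0.0085
grip_force: 50.0
```

```bash
python3 - <<'E'
from station import ctrl
o=ctrl.get_obs();print(o["force"],o["moment"],o["qpos"][5],o["eef_rot"])
E
```

```text
[-1.6611546   2.97669218  0.81856675] [0.50459897 0.52342131 0.20063093] -0.3238373766190803 [-3.14099847e+00 -4.77596815e-04  1.85403771e+00]
```

Request:
{"method": "move_arm", "body": {"increments": [[0,0,0,0,0,0,0.03],[0,0,0,0,0,0,0.03],[0,0,0,0,0,0,0]]}}

```text
time_s: 26.7
ee_pos: [0.638, 0.0108, 0.1851]
eef_rot: [-3.141, -0.0, 1.797]
force: [-2.5, 3.4, 0.2]
grip_width: 0.0086
grip_force: 50.5
```

```bash
python3 - <<'E'
from station import ctrl
o=ctrl.get_obs();print(o["force"],o["moment"],o["qpos"][5],o["eef_rot"])
E
```

```text
[-2.51613219  3.39313377  0.16595256] [0.64624722 0.65234719 0.62121404] -0.2667028440365926 [-3.14106965e+00 -3.02786460e-04  1.79698199e+00]
```

Request:
{"method": "move_arm", "body": {"increments": [[0.4,0,0,0,0,0,0],[0.4,0,0,0,0,0,0],[0.4,0,0,0,0,0,0],[0.4,0,0,-0.6,0,0,0],[0.4,0,0,-0.7,0,0,0],[0.4,0,0,-0.7,0,0,0],[0.4,0,0,0,0,0,0],[0.4,0,0,0,0,0,0]]}}

```text
time_s: 27.5
ee_pos: [0.6383, 0.0104, 0.2853]
eef_rot: [3.141, 0.0, 1.795]
force: [0.1, 0.0, -0.8]
grip_width: 0.0375
grip_force: 0.0
```

```bash
python3 - <<'E'
from h import *
from station import ctrl
o,c=chk(ctrl,2,(0,),(0,),np.arange(2.1,2.8,.05))
al=PP[2]+np.pi/2
plan([PP[0]+np.cos(al)*.09,PP[1]+np.sin(al)*.09,.285],al-1.334+np.pi,o)
E
```

```text
iou,swing,nut,dr,dt (0.737, 0, np.float64(2.5), 0, 0) (0.718, 0, np.float64(2.55), 0, 0) (0.694, 0, np.float64(2.45), 0, 0) (0.641, 0, np.float64(2.6), 0, 0)
shift now [-2.477  0.564  0.008] after turn [-2.17   1.32   0.007] rz 0.322 rot [3.1406e+00 4.0000e-04 1.7947e+00] pos [0.6383 0.0104 0.2853]
```

Request:
{"method": "move_arm", "body": {"increments": [[0.4,0,0,0,0,0,0.107],[0.4,0,0,0,0,0,0.107],[0.4,0,0,0,0,0,0.108],[0.4,-0.434,0.264,0,0,0,0],[0.4,-0.434,0.264,0,0,0,0],[0.4,-0.434,0.264,0,0,0,0],[0.4,-0.434,0.264,0,0,0,0],[0.4,-0.434,0.264,0,0,0,0],[0.4,0,0,0,0,0,0],[0.4,0,0,0,0,0,0]]}}

```text
time_s: 28.6
ee_pos: [0.693, -0.1039, 0.2836]
eef_rot: [-3.139, -0.0, 1.472]
force: [0.1, -0.7, 0.6]
grip_width: 0.0376
grip_force: 0.0
```

```bash
python3 - <<'E'
from h import *
from station import ctrl
o,c=chk(ctrl,1,(0,),(-.003,-.0015,0,.0015,.003),np.arange(.9,1.6,.05))
al=PP[2]+np.pi/2;print(o["qpos"][5])
plan([PP[0]+np.cos(al)*.09,PP[1]+np.sin(al)*.09,.184],al-1.334+np.pi,o)
E
```

```text
iou,swing,nut,dr,dt (0.738, 0, np.float64(1.35), 0, 0) (0.718, 0, np.float64(1.3), 0, 0) (0.717, 0, np.float64(1.35), 0, -0.0015) (0.714, 0, np.float64(1.35), 0, 0.0015)
-0.10244060503448978
shift now [-0.004  0.011  1.991] after turn [-0.003  0.006  1.992] rz -0.0 rot [-3.1394e+00 -3.0000e-04  1.4721e+00] pos [ 0.693  -0.1039  0.2836]
```

Request:
{"method": "move_arm", "body": {"increments": [[0.4,0,0,0.4,0,0,0],[0.4,0,0,0.4,0,0,0],[0.4,0,0,0.4,0,0,0],[0.4,0,0,0.4,0,0,0],[0.4,0,0,0.37,0,0,0],[0.4,0,0,0,0,0,0],[0,0,0,0,0,0,0],[0,0,0,0,0,0,0],[0,0,0,0,0,0,0],[0,0,0,0,0,0,0],[0,0,0,0,0,0,0]]}}

```text
time_s: 29.8
ee_pos: [0.6932, -0.1039, 0.1873]
eef_rot: [3.141, 0.0, 1.473]
force: [-2.7, 0.4, 3.7]
grip_width: 0.0086
grip_force: 50.0
```

Request:
{"method": "move_arm", "body": {"increments": [[0,0,0,0,0,0,0.1],[0,0,0,0,0,0,0.1],[0,0,0,0,0,0,0.1],[0,0,0,0,0,0,0.1],[0,0,0,0,0,0,0.1],[0,0,0,0,0,0,0.1],[0,0,0,0,0,0,0.1],[0,0,0,0,0,0,0.1],[0,0,0,0,0,0,0.1],[0,0,0,0,0,0,0.1],[0,0,0,0,0,0,0.1],[0,0,0,0,0,0,0.1],[0,0,0,0,0,0,0.04],[0,0,0,0,0,0,0]]}}

```text
time_s: 31.2
ee_pos: [0.6927, -0.1036, 0.1867]
eef_rot: [-3.141, 0.001, 0.232]
force: [-4.3, 1.8, 1.6]
grip_width: 0.0084
grip_force: 50.5
```

```bash
python3 - <<'E'
from station import ctrl
o=ctrl.get_obs();print(o["force"],o["moment"],o["qpos"][5],o["eef_rot"])
E
```

```text
[-4.26042888  1.81072292  1.57562866] [0.30389311 1.21670936 0.6564426 ] 1.1381100399051518 [-3.14084854e+00  1.32931568e-03  2.31894139e-01]
```

Request:
{"method": "move_arm", "body": {"increments": [[0.4,0,0,0,0,0,0],[0.4,0,0,0,0,0,0],[0.4,0,0,0,0,0,0],[0.4,0,0,-0.6,0,0,0],[0.4,0,0,-0.7,0,0,0],[0.4,0,0,-0.7,0,0,0],[0.4,0,0,0,0,0,0],[0.4,0,0,0,0,0,0]]}}

```text
time_s: 32.0
ee_pos: [0.6933, -0.104, 0.2868]
eef_rot: [3.141, -0.001, 0.232]
force: [0.1, -1.4, -1.7]
grip_width: 0.0378
grip_force: 0.0
```

```bash
python3 - <<'E'
from h import *
from station import ctrl
o,c=chk(ctrl,1,(0,),(0,),np.arange(2.1,2.8,.05))
al=PP[2]-np.pi/2
plan([PP[0]+np.cos(al)*.09,PP[1]+np.sin(al)*.09,.285],al-1.253,o)
E
```

```text
iou,swing,nut,dr,dt (0.0, 0, np.float64(2.75), 0, 0) (0.0, 0, np.float64(2.7), 0, 0) (0.0, 0, np.float64(2.65), 0, 0) (0.0, 0, np.float64(2.6), 0, 0)
shift now [-3.036 -1.935  0.033] after turn [ 1.123 -3.42   0.036] rz -1.321 rot [ 3.1412e+00 -9.0000e-04  2.3250e-01] pos [ 0.6933 -0.104   0.2868]
```

Request:
{"method": "move_arm", "body": {"increments": [[0.4,0,0,0,0,0,-0.1321],[0.4,0,0,0,0,0,-0.1321],[0.4,0,0,0,0,0,-0.1321],[0.4,0,0,0,0,0,-0.1321],[0.4,0,0,0,0,0,-0.1321],[0.4,0,0,0,0,0,-0.1321],[0.4,0,0,0,0,0,-0.1321],[0.4,0,0,0,0,0,-0.1321],[0.4,0,0,0,0,0,-0.1321],[0.4,0,0,0,0,0,-0.1321],[0.4,0.187,-0.57,0,0,0,0],[0.4,0.187,-0.57,0,0,0,0],[0.4,0.187,-0.57,0,0,0,0],[0.4,0.187,-0.57,0,0,0,0],[0.4,0.187,-0.57,0,0,0,0],[0.4,0.187,-0.57,0,0,0,0],[0.4,0,0,0,0,0,0],[0.4,0,0,0,0,0,0]]}}

```text
time_s: 33.9
ee_pos: [0.523, -0.0448, 0.2862]
eef_rot: [-3.141, -0.0, 1.554]
force: [0.6, 0.1, 0.1]
grip_width: 0.0378
grip_force: 0.0
```

```bash
python3 - <<'E'
from h import *
from station import ctrl
o,c=chk(ctrl,3,(0,),(-.0015,0,.0015),np.arange(.9,1.6,.05))
al=PP[2]-np.pi/2;print(o["qpos"][5])
plan([PP[0]+np.cos(al)*.09,PP[1]+np.sin(al)*.09,.183],al-1.253,o)
E
```

```text
iou,swing,nut,dr,dt (0.764, 0, np.float64(1.25), 0, 0) (0.727, 0, np.float64(1.3), 0, 0) (0.726, 0, np.float64(1.25), 0, 0.0015) (0.716, 0, np.float64(1.25), 0, -0.0015)
-0.13826747376365844
shift now [-1.000e-03  7.000e-03  2.064e+00] after turn [-1.000e-03  6.000e-03  2.064e+00] rz 0.0 rot [-3.141  -0.      1.5538] pos [ 0.523  -0.0448  0.2862]
```

Next I turn nut d by 1.25 + 0.07.

Request:
{"method": "move_arm", "body": {"increments": [[0.4,0,0,0.4,0,0,0],[0.4,0,0,0.4,0,0,0],[0.4,0,0,0.4,0,0,0],[0.4,0,0,0.4,0,0,0],[0.4,0,0,0.4,0,0,0],[0.4,0,0,0.02,0,0,0],[0,0,0,0,0,0,0],[0,0,0,0,0,0,0],[0,0,0,0,0,0,0],[0,0,0,0,0,0,0],[0,0,0,0,0,0,0]]}}

```text
time_s: 35.1
ee_pos: [0.5232, -0.0449, 0.1862]
eef_rot: [3.141, 0.0, 1.554]
force: [-3.1, -0.5, 3.2]
grip_width: 0.0085
grip_force: 50.0
```

Request:
{"method": "move_arm", "body": {"increments": [[0,0,0,0,0,0,0.1],[0,0,0,0,0,0,0.1],[0,0,0,0,0,0,0.1],[0,0,0,0,0,0,0.1],[0,0,0,0,0,0,0.1],[0,0,0,0,0,0,0.1],[0,0,0,0,0,0,0.1],[0,0,0,0,0,0,0.1],[0,0,0,0,0,0,0.1],[0,0,0,0,0,0,0.1],[0,0,0,0,0,0,0.1],[0,0,0,0,0,0,0.1],[0,0,0,0,0,0,0.1],[0,0,0,0,0,0,0.02],[0,0,0,0,0,0,0]]}}

```text
time_s: 36.6
ee_pos: [0.5221, -0.0442, 0.1854]
eef_rot: [-3.14, 0.003, 0.234]
force: [-7.9, 3.5, 2.0]
grip_width: 0.0087
grip_force: 50.5
```

```bash
python3 - <<'E'
from station import ctrl
o=ctrl.get_obs();print(o["force"],o["moment"],o["qpos"][5],o["eef_rot"])
E
```

```text
[-7.92451235  3.48882344  2.00253213] [0.81235092 1.87962871 0.60530911] 1.1821037368830898 [-3.13982387e+00  2.67176915e-03  2.33861281e-01]
```

Request:
{"method": "move_arm", "body": {"increments": [[0.4,0,0,0,0,0,0],[0.4,0,0,0,0,0,0],[0.4,0,0,0,0,0,0],[0.4,0,0,-0.7,0,0,0],[0.4,0,0,-0.7,0,0,0],[0.4,0,0,-0.7,0,0,0],[0.4,0,0,-0.7,0,0,0],[0.4,0,0,-0.7,0,0,0],[0.4,0,0,-0.7,0,0,0],[0.4,0,0,0,0,0,0],[0.4,0,0,0,0,0,0]]}}

```text
time_s: 37.7
ee_pos: [0.5233, -0.045, 0.3956]
eef_rot: [3.141, -0.001, 0.233]
force: [-0.1, -0.4, -0.8]
grip_width: 0.0376
grip_force: 0.0
```

```bash
python3 - <<'E'
from h import *
from station import ctrl
for i in range(4): o,c=chk(ctrl,i,(0,.05,.1),(0,),np.arange(2.1,2.8,.05))
cv2.imwrite("pics/w9.png",c["color"])
E
```

```text
iou,swing,nut,dr,dt (0.783, 0, np.float64(2.5), 0, 0) (0.765, 0, np.float64(2.55), 0, 0) (0.762, 0, np.float64(2.45), 0, 0) (0.714, 0.05, np.float64(2.5), 0, 0)
iou,swing,nut,dr,dt (0.833, 0, np.float64(2.5), 0, 0) (0.82, 0, np.float64(2.55), 0, 0) (0.801, 0, np.float64(2.45), 0, 0) (0.77, 0, np.float64(2.6), 0, 0)
iou,swing,nut,dr,dt (0.808, 0, np.float64(2.5), 0, 0) (0.798, 0, np.float64(2.45), 0, 0) (0.776, 0, np.float64(2.55), 0, 0) (0.733, 0, np.float64(2.4), 0, 0)
iou,swing,nut,dr,dt (0.756, 0, np.float64(2.5), 0, 0) (0.729, 0, np.float64(2.45), 0, 0) (0.71, 0, np.float64(2.55), 0, 0) (0.653, 0.05, np.float64(2.5), 0, 0)
```

View pics/w9.png

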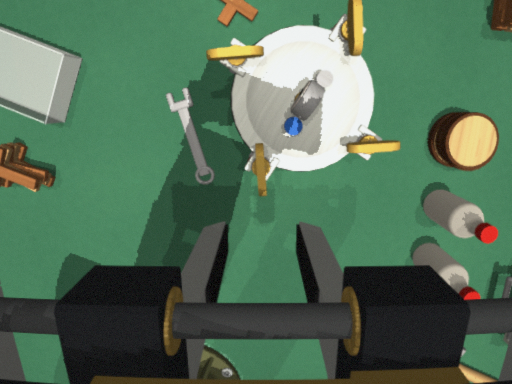

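All four wings, at (235,53), (355,28), (373,147) and (261,170), are turned alike and fit 2.5 with the bolts upright. The bystanders are in place and the gripper is clear.

```bash
python3 -c "
from station import ctrl
print(ctrl.hand_in())"
```

```text
the job is handed in; nothing more can be done
None
```

I handed the job in at about 38 s: bolt a is up in its slot, its nut was turned to about halfway, then all four nuts were tightened home in the order a, c, b, d, and the final camera fit put all four at the 2.5 stop with the things around the pot looking undisturbed.

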